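# Dispense a valve ball and let the lid down softly

## Robot

A 7-joint arm with a two-finger parallel gripper is mounted at the origin on the work surface. World frame = base frame: x ahead of the robot, y to its left, z up, the work surface at z = 0. Lengths are in m, angles in degrees, forces in N, time in s.
With the tool pointing down it reaches from about 0.425 to 0.875 m from the base axis. Payload 4.7 kg.
Tool frame: the origin (TCP) lies between the finger pads; the fingertips stand 25 mm ahead of it and the grasp point (between the pads) lies 6 mm ahead of it (env.tip_reach is the distance from the TCP to the fingertips, in m); z points along the fingers, y is the direction in which the jaws open and shut (so a half turn about z gives the same grasp; the last joint's range is limited). The gripper opens to 87 mm and grips with 3 to 60 N. Pads are 19 mm wide; open, the fingers measure 117 mm over their backs; the gripper's body (75 mm by 190 mm) begins 51 mm behind the grasp point.
Start: joints at [75.808, 18.392, -4.016, 83.108, 1.295, 78.541, -3.26], TCP at [0.168, -0.628, 0.248] pointing down, gripper open.
Joint ranges: [-163.93, 163.93], [-17.29, 119.83], [-79.2, 71.16], [3.27, 140.29], [-89.18, 269.18], [5.43, 117.66], [-154.24, 154.24]. Speed limits (degrees/s): [147.25, 147.25, 180, 180, 180, 180, 180].

## Interface

Orientations are given as [roll, pitch, yaw] about the fixed x, y, z axes, in that order (R = Rz(yaw) Ry(pitch) Rx(roll)).
In Python, from cell import env, viewer, job gives the robot as it stands.
- The arm moves only by the tool move_arm, never from a script. Its argument "steps" is a list of rows, each a list of 7 numbers: the finger opening in cm, from 0 to 8.7, then the shift along the tool's x, y, z in cm, then the turn, a rotation vector about the tool's x, y, z in rad. In form: [[fingers, tx, ty, tz, wx, wy, wz], ...]. A call has 1 to 5 rows; each row shifts and turns the commanded pose from where the row before left it, along the tool's axes as they then stand; what a row does not reach is not made up. A row lasts 1/12 s, in which the tool goes at most 41.7 mm and 7.16 degrees, less where a joint would pass 70% of its speed; a pose out of reach is approached as far as the arm can. A call is refused whole if a number of a shift passes 4.17 or a number of a turn 0.125, either way. A call with a gripper value outside its range is refused whole. The fingers move at their own pace and stop on an object; "force" is the grip in N (left out, the last holds). Time passes only in rows, so rows that do not move let the fingers close. It gives the time, the measured TCP pose, the force and the opening at its end, in the units of the state.
- env.get_obs(): the state, without advancing time (a new reading comes with each control period).
- viewer.read_camera(name): name is "scene" or "top"; returns a dict with "img" (480x640x3 uint8, red, green, blue), "vfov" (degrees; the focal length in pixels is half the picture's height over the tangent of half this angle, whatever the lens; pixels are square), "cx", "cy" (the principal point, pixels), "k1" (the pictures are not rectified: a ray, as slopes to the right and down, at radius r is drawn at 1 + k1 r^2 times it, then the intrinsics apply), "extrinsics" (4x4, takes a point from world to camera coordinates). Camera axes: x right, y down, z forward; pixel columns grow to the right and rows downward; lengths in m; the calibration is good to about 2 mm. A picture is of the moment at which its call begins. There is no depth.
- job.sign_off(): hands the job in, once; it reports no verdict.
The state is a dict: "time_s": time; "qpos": joint angles; "joint_velocities": joint speeds; "effort": joint torques, N m; "tool_pos": TCP position; "tool_rot": TCP orientation; "force": force on the tool from outside, world axes, zero at the start; "wrist_torque": the same for the moment, N m; "grip_width": finger opening in m.
Only numpy, scipy, OpenCV 4.12 (cv2) and the standard library are available. Lean on these libraries where they do the work, as an engineer would, in place of code of your own. Each camera call takes 0.05 s, during which the arm holds its last target.

## Task

Press the ball dispenser's yellow lever down with the fingertips so that its lid opens wide, and keep it down until the brass ball has rolled out into the catch tray by itself; then ease the lever back up, staying on it until the lid is fully shut so that it never slams, and move clear. Work by the lever alone: do not touch the lid or the ball, and leave the fittings on the turntable where they stand.

Things in the scene. Friction and masses are not known exactly. Their poses are not given: they have to be found in the camera images.
- dispenser: Blue steel ball dispenser bolted to the bench; which side it stands on and its yaw vary. Origin: on the bench under the hinge shaft; z up, +x to the outlet and catch tray, -x to the lever. Casing x -80 to 45, y -48 to 48 mm, top at z 118 mm; hinge shaft along y at z 125 mm; side arms and shaft reach y +-66 mm.
- tray (a point): Centre of the catch tray's mouth, at the outlet: dispenser x 105, y 0, z 50 mm (rim height). Aluminium tray, inside 113 mm (x 48 to 161) by 88 mm; its floor slopes down to the front (+x) wall from about z 23 to 7 mm.
- lever (a joint): Angle of lever and lid (rad), both fixed to one hinge shaft. 0 = lever up, lid shut; grows as the lever is pressed; stop at 0.68. Open wide is above 0.5; the ball gets out above about 0.35. A spring returns it: about 2.5 N on the pad at 0, 5 N at 0.6. Let go, the lever flies up and the lid slams at once; eased well it takes 1.5 s or more.
- lever_pad (a point): Centre of the upper face of the yellow lever pad: plate 45 (dispenser x) by 124 (y) by 8 mm on two side arms, 130 mm from the hinge axis. At joint 0 at dispenser x -121, z 173 mm, face tilted 20 degrees, its -x end higher; swings down on an arc about the hinge to x -127, z 97 mm at joint 0.6. Open air below, 25 mm free to the casing.
- lid_edge (a point): Middle of the lower, free edge of the lid; at joint 0 it lies at dispenser x 50, z 47 mm, and swings out and up as the lever is pressed.
- lid: Aluminium lid, 90 x 96 x 4 mm with a black rubber edge, hung from the hinge shaft and lying on the slanted outlet face. Origin on the hinge axis, axes as the dispenser's at joint 0.
- ball: Brass valve ball, 30 mm diameter, 120 g, origin at its centre. At the start it rests on the ramp inside the casing against the shut lid (centre about dispenser x 16, z 70 mm), out of sight; in the tray it comes to rest at the front wall (centre about x 146, z 24 mm).
- turntable: White round melamine turntable, 300 mm diameter, top at 30 mm above the bench, turning freely on a vertical axis; origin on the bench under its centre. Stands on the other side of the bench from the dispenser.
- elbow: Brass barbed elbow, lying on the turntable's rim, 50 x 50 x 25 mm. Origin: underside, below the corner block. Bystander.
- tee: Galvanized pipe tee, lying on the turntable's rim, 76 x 57 x 34 mm. Origin: underside. Bystander.
- coupler: Red plastic quick coupler, upright on the turntable's rim, 40 mm diameter, 62 mm high. Origin: centre of underside. Bystander.
- union: Zinc-plated pipe union, upright on the turntable's rim, 54 mm across its nut, 50 mm high. Origin: centre of underside. Bystander.

How it is judged (in metres and radians):
On the way, in this order (a step that is already met when the one before it is completed fails the run):
1. the lid is held open wide (lever joint above 0.5) with the ball out in the catch tray (value of joint lever above 0.5 rad and x of ball in the frame of dispenser between 0.055 and 0.165 m and y of ball in the frame of dispenser between -0.05 and 0.05 m and z of ball in the frame of dispenser below 0.05 m), for 0.2 s.
2. the lid is shut again (lever joint below 0.04) (value of joint lever below 0.04 rad), for 0.2 s.
At the end, for the whole second after the job is handed in: The lid is shut (lever joint below 0.04 rad) and the ball lies at rest (under 50 mm/s) inside the catch tray, below its rim (value of joint lever below 0.04 rad and linear speed of ball below 0.05 m/s and x of ball in the frame of dispenser between 0.055 and 0.165 m and y of ball in the frame of dispenser between -0.05 and 0.05 m and z of ball in the frame of dispenser below 0.05 m); the robot touches nothing.
It fails at once if the lid slams: lever and lid close faster than 1 rad/s (velocity of joint lever below -1 rad/s).
It fails at once if the robot touches the lid (contact force between any of the fingers, the arm and lid above 0.5 N).
It fails at once if the robot touches the ball (contact force between any of the fingers, the arm and ball above 0.3 N).
It fails at once if a fitting on the turntable is lifted or shifted by more than 15 mm (distance of any of elbow, tee, coupler, union from where it was at the start of the episode above 0.015 m).
It also fails if it takes over 40 s, if anything falls off the work surface, if the arm or the gripper's body presses on something with over 40 N, if the wrist force passes 120 N, or if a joint passes its speed limit or range.

## Working session

There is one attempt and no reset: what is moved stays moved. The work goes in short steps, Python scripts to look and compute and a tool call to move; the robot and the scene stay as the last step left them, time stands still between calls to the robot, and variables do not carry over. Pictures are saved under pics/ and viewed, and the job is handed in when it is done.

Besides the shell and the picture viewer there is one more tool, called as name(argument=value, ...) on one line, values as JSON. move_arm: Moves the arm, as the interface text tells. Its arguments: {"type":"object","properties":{"steps":{"type":"array"},"force":{"type":"number"}},"required":["steps"]}

```bash
mkdir -p pics; ls; python3 - <<'E'
from cell import env, viewer, job
import cv2, numpy as np
o=env.get_obs(); print(o)
for n in ("scene","top"):
    c=viewer.read_camera(n); cv2.imwrite(f"pics/{n}0.png",c["img"][:,:,::-1]); print(n,c["vfov"],c["cx"],c["cy"],c["k1"],np.round(c["extrinsics"],4).tolist())
E
```

```text
pics
{'time_s': 0.0, 'qpos': array([75.81037887, 18.43937143, -4.01744236, 83.17462111,  1.29589521,
       78.53683602, -3.2589465 ]), 'joint_velocities': array([-0.02414323, -0.00580149, -0.06143083,  0.11128195,  0.00770232,
        0.01169439, -0.04031441]), 'effort': array([ 3.57674198e-04, -4.91292858e+01, -4.04048776e-01, -3.12536180e+01,
       -6.42142701e-02,  4.37211629e-02,  1.94498421e-04]), 'tool_pos': array([ 0.16804956, -0.62740262,  0.24646062]), 'tool_rot': array([-1.79894467e+02,  5.78881418e-03,  1.50024154e+01]), 'force': array([ 0.82758336, -0.47130882, -0.49623092]), 'wrist_torque': array([ 0.02507377, -0.0305829 ,  0.02008368]), 'grip_width': 0.08699039313210671}
scene 56.37943715272064 324.9607787603569 239.1193763090505 -0.05175768339962341 [[0.7857, 0.6186, 0.0047, -0.4803], [0.5205, -0.6569, -0.5455, -0.2481], [-0.3343, 0.4311, -0.8381, 1.0702], [0.0, 0.0, 0.0, 1.0]]
top 51.05828152150296 320.44473357568774 242.7296189281183 -0.13613598393347517 [[-0.0063, -0.9998, 0.0171, 0.0056], [-0.9912, 0.004, -0.1322, 0.6346], [0.1321, -0.0178, -0.9911, 0.9519], [0.0, 0.0, 0.0, 1.0]]
```

View pics/scene0.png

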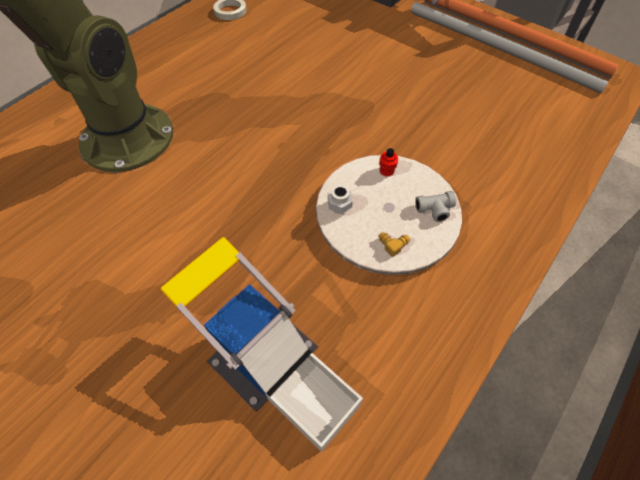

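View pics/top0.png

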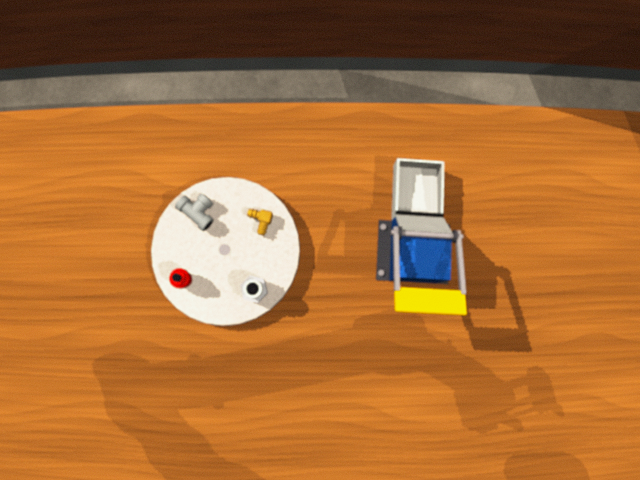

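Scene view: yellow pad centred near (200,272), lid at about (278,355), and tray at about (318,405). Top view: pad near (430,301), tray near (420,188), turntable on the left. I'll triangulate the pad's corners and the tray.

```bash
cat > h.py <<'E'
from cell import env, viewer, job
import cv2, numpy as np
def model(c):
    f=240/np.tan(np.radians(c["vfov"]/2)); K=np.array([[f,0,c["cx"]],[0,f,c["cy"]],[0,0,1.]])
    return K,np.array([c["k1"],0,0,0.]),np.array(c["extrinsics"])
def und(c,p):
    K,d,E=model(c); return cv2.undistortPoints(np.array(p,float).reshape(-1,1,2),K,d)[:,0]
def tri(c1,p1,c2,p2):
    X=cv2.triangulatePoints(c1["extrinsics"][:3],c2["extrinsics"][:3],und(c1,p1).T,und(c2,p2).T); return (X[:3]/X[3]).T
def proj(c,X):
    K,d,E=model(c); return cv2.projectPoints(np.array(X,float).reshape(-1,1,3),cv2.Rodrigues(E[:3,:3])[0],E[:3,3],K,d)[0][:,0]
def ray(c,p,z):
    E=np.array(c["extrinsics"]);o=-E[:3,:3].T@E[:3,3]; out=[]
    for u in und(c,p):
        dd=E[:3,:3].T@np.array([u[0],u[1],1]); out.append(o+dd*(z-o[2])/dd[2])
    return np.array(out)
def yellow(c):
    h=cv2.cvtColor(c["img"],cv2.COLOR_RGB2HSV); m=cv2.inRange(h,(24,150,110),(36,255,255))
    cs=cv2.findContours(m,cv2.RETR_EXTERNAL,cv2.CHAIN_APPROX_NONE)[0]
    k=max(cs,key=cv2.contourArea); 
    q=cv2.approxPolyDP(cv2.convexHull(k),6,True)[:,0]
    return k,q
E
python3 - <<'E'
from h import *
C={n:viewer.read_camera(n) for n in("scene","top")}
for n in C:
    k,q=yellow(C[n]); print(n,cv2.contourArea(k),q.tolist(),cv2.minAreaRect(k))
    x0,y0={"scene":(150,225),"top":(370,150)}[n]
    cv2.imwrite(f"pics/{n}z.png",cv2.resize(C[n]["img"][y0:y0+ (230 if n=="scene" else 180),x0:x0+(220 if n=="scene" else 120),::-1],None,fx=2.6 if n=="scene" else 3.3,fy=2.6 if n=="scene" else 3.3,interpolation=cv2.INTER_CUBIC))
E
```

```text
scene 2067.0 [[224, 238], [236, 260], [176, 304], [162, 287]] ((201.4894256591797, 272.10235595703125), (27.843088150024414, 81.7344970703125), 50.90614318847656)
top 1558.0 [[395, 291], [458, 290], [466, 312], [396, 310]] ((430.5621337890625, 300.319091796875), (72.00559997558594, 23.914268493652344), 3.012787342071533)
```

View pics/scenez.png

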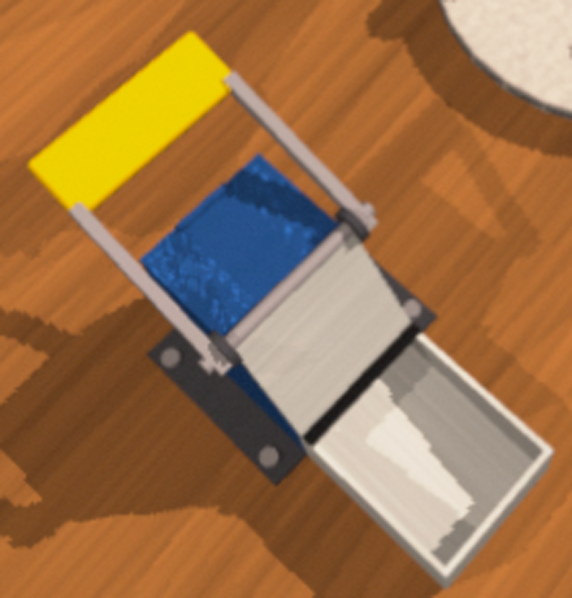

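View pics/topz.png

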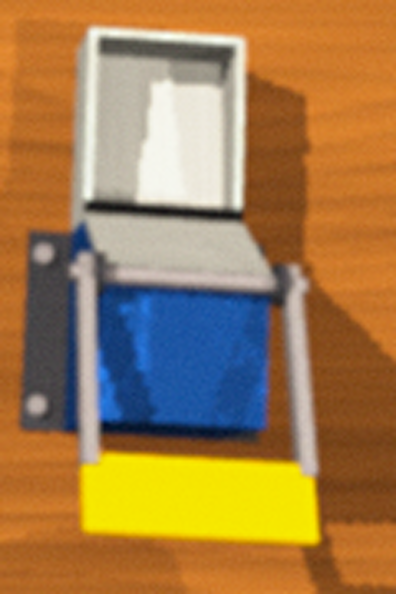

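```bash
python3 - <<'E'
from h import *
np.set_printoptions(precision=4,suppress=True)
C={n:viewer.read_camera(n) for n in("scene","top")}
s=[[223.1,236.9],[161.2,288.5],[241.2,256.9],[180.8,306.5],[362.3,398.1],[321.2,448.8]]
t=[[395.2,310.9],[467,314.5],[394.8,287.9],[464.8,292.4],[396.7,159.1],[444.2,161.5]]
X=tri(C["scene"],s,C["top"],t); print(X)
print("reproj",np.abs(proj(C["top"],X)-t).max(),np.abs(proj(C["scene"],X)-s).max())
P=X[:4].mean(0); F=X[4:].mean(0); d=F-P; print("pad",P,"front",F,"yaw",np.degrees(np.arctan2(d[1],d[0])),"len",np.hypot(*d[:2]))
print("pad w",np.linalg.norm(X[0]-X[1]),np.linalg.norm(X[2]-X[3]),"depth",np.linalg.norm(X[0]-X[2]),np.linalg.norm(X[1]-X[3]))
e=X[0]-X[1];print("yaw from width",np.degrees(np.arctan2(e[1],e[0]))-90); e=X[2]-X[3];print(np.degrees(np.arctan2(e[1],e[0]))-90);e=X[4]-X[5];print(np.degrees(np.arctan2(e[1],e[0]))-90)
print("tcp px",proj(C["scene"],[[.168,-.628,.248]]),proj(C["top"],[[.168,-.628,.248]]))
E
```

```text
[[ 0.5002 -0.1209  0.1744]
 [ 0.4931 -0.2436  0.1757]
 [ 0.5397 -0.124   0.158 ]
 [ 0.5316 -0.2439  0.1655]
 [ 0.8066 -0.1542  0.0426]
 [ 0.8019 -0.2524  0.0439]]
reproj 1.1573180426998988 1.7043209116478693
pad [ 0.5162 -0.1831  0.1684] front [ 0.8043 -0.2033  0.0432] yaw -4.007854292964546 len 0.2888042626300799
pad w 0.12291147466776235 0.12039840756473794 depth 0.042863406358868705 0.03977609945771224
yaw from width -3.317656113535051
-3.8989058429157524
-2.6954427768069706
tcp px [[-228.5958  326.8511]] [[689.2617 493.4418]]
```

Pad centre is about (0.516, -0.183, 0.170) and the yaw about -3.7°. The measured pad size is 121 x 41 mm and the pad-to-front-wall distance 289 mm, both as expected. I'll turn, close the fingers and travel to above the pad.

move_arm(steps=[[0,0,0,0,0,0,0.11],[0,0,0,0,0,0,0.11],[0,0,0,0,0,0,0.11],[0,1.0,-1.5,0,0,0,0],[0,2.0,-2.9,0,0,0,0]], force=20)

```text
time_s: 0.72
tool_pos: [0.1968, -0.5884, 0.2469]
tool_rot: [179.9, 0.2, -4.4]
force: [0.0, 0.2, -0.0]
grip_width: 0.0618
```

move_arm(steps=[[0,2.0,-2.9,0,0,0,0],[0,2.0,-2.9,0,0,0,0],[0,2.0,-2.9,0,0,0,0],[0,2.0,-2.9,0,0,0,0],[0,2.0,-2.9,0,0,0,0]])

```text
time_s: 1.13
tool_pos: [0.3116, -0.4467, 0.2477]
tool_rot: [180.0, -0.0, -3.9]
force: [0.2, 0.1, -0.1]
grip_width: 0.0283
```

move_arm(steps=[[0,2.0,-2.9,0,0,0,0],[0,2.0,-2.9,0,0,0,0],[0,2.0,-2.9,0,0,0,0],[0,2.0,-2.9,0,0,0,0],[0,2.0,-2.9,0,0,0,0]])

```text
time_s: 1.55
tool_pos: [0.4212, -0.3088, 0.2478]
tool_rot: [180.0, -0.0, -3.9]
force: [0.9, -0.1, -0.9]
grip_width: 0.0017
```

move_arm(steps=[[0,2.0,-2.9,0,0,0,0],[0,2.0,-2.9,0,0,0,0],[0,2.0,-2.9,0,0,0,0],[0,1.0,-1.5,0,0,0,0],[0,0,0,0,0,0,0]])

```text
time_s: 1.97
tool_pos: [0.5002, -0.2077, 0.2478]
tool_rot: [-179.9, -0.1, -3.4]
force: [0.2, 0.3, 0.0]
grip_width: 0.0004
```

```bash
python3 - <<'E'
from h import *
for n in("scene","top"):
    c=viewer.read_camera(n); cv2.imwrite(f"pics/{n}1.png",c["img"][:,:,::-1])
print(env.get_obs()["tool_pos"],env.get_obs()["time_s"])
E
```

```text
[ 0.49736632 -0.21288738  0.24749369] 2.0667
```

View pics/scene1.png

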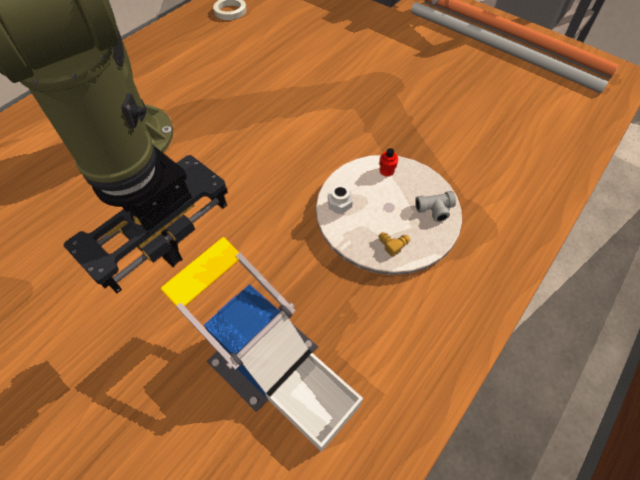

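View pics/top1.png

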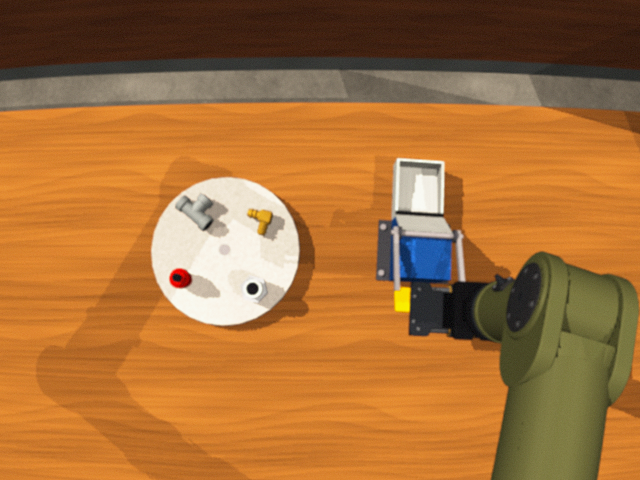

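Both views show the fingers just short of the pad, on the robot's side of it (scene tip at about (175,262)). They need about 15 mm more in tool x and -31 mm in y. I'll align them and descend close to the pad.

move_arm(steps=[[0,0.7,-1.5,0,0,0,0],[0,0.7,-1.5,0,0,0,0],[0,0,0,0,0,0,0],[0,0,0,1.5,0,0,0],[0,0,0,1.5,0,0,0]])

```text
time_s: 2.48
tool_pos: [0.5129, -0.1867, 0.2181]
tool_rot: [179.9, -0.1, -4.0]
force: [-0.6, -0.2, -0.2]
grip_width: 0.0005
```

move_arm(steps=[[0,0,0,0,0,0,0],[0,0,0,0,0,0,0]])

```text
time_s: 2.65
tool_pos: [0.5118, -0.1861, 0.2169]
tool_rot: [180.0, 0.1, -4.0]
force: [0.8, -0.8, 0.8]
grip_width: 0.0005
```

```bash
python3 - <<'E'
from h import *
c=viewer.read_camera("scene"); cv2.imwrite("pics/scene2.png",cv2.resize(c["img"][150:450,50:450,::-1],None,fx=2,fy=2))
o=env.get_obs();print(o["tool_pos"],o["time_s"],o["force"])
E
```

```text
[ 0.51264005 -0.18588902  0.21788328] 2.7 [0.32248111 1.27804913 0.45589698]
```

View pics/scene2.png

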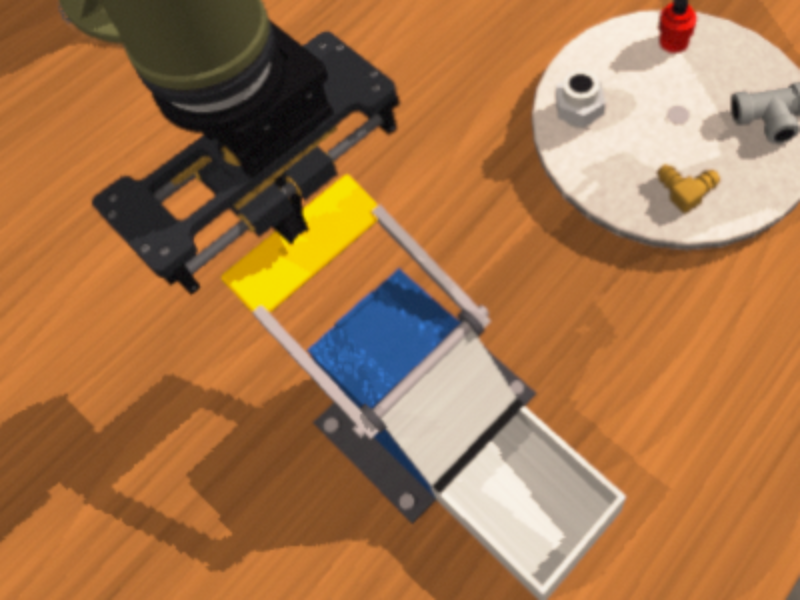

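The fingertips sit over the middle of the pad (crop (295,237)). Now I'll press it down.

move_arm(steps=[[0,0,0,0.7,0,0,0],[0,0,0,0.7,0,0,0],[0,0,0,0.7,0,0,0],[0,0,0,0.6,0,0,0],[0,0,0,0.6,0,0,0]])

```text
time_s: 3.12
tool_pos: [0.513, -0.1845, 0.1841]
tool_rot: [180.0, 0.0, -3.9]
force: [-1.2, -0.2, 2.3]
grip_width: 0.0004
```

move_arm(steps=[[0,0,0,0.7,0,0,0],[0,0,0,0.7,0,0,0],[0,0,0,0.7,0,0,0],[0,0,0,0.7,0,0,0],[0,0,0,0.7,0,0,0]])

```text
time_s: 3.53
tool_pos: [0.5128, -0.1843, 0.1487]
tool_rot: [-180.0, 0.1, -3.9]
force: [-3.1, 0.7, 3.8]
grip_width: 0.0005
```

move_arm(steps=[[0,0,0,0.7,0,0,0],[0,0,0,0.7,0,0,0],[0,0,0,0.6,0,0,0],[0,0,0,0.3,0,0,0],[0,0,0,0,0,0,0]])

```text
time_s: 3.95
tool_pos: [0.5145, -0.1844, 0.1266]
tool_rot: [180.0, -0.2, -3.9]
force: [1.4, -0.8, 4.9]
grip_width: 0.0004
```

```bash
python3 - <<'E'
from h import *
c=viewer.read_camera("scene"); cv2.imwrite("pics/scene3.png",cv2.resize(c["img"][150:450,50:450,::-1],None,fx=2,fy=2))
o=env.get_obs();print(o["tool_pos"],o["time_s"],o["force"])
E
```

```text
[ 0.5144456  -0.18438181  0.12698137] 4.0 [ 0.87980461 -0.03376026  5.12114598]
```

View pics/scene3.png

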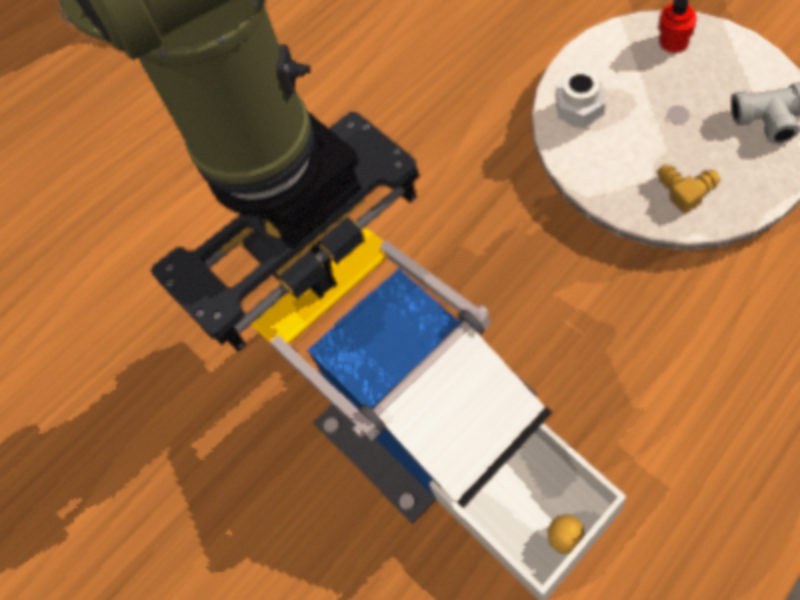

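The brass ball is in the tray at crop (566,533), pixel (333,416). The lid is open. I'll press a touch more and check the lid edge's height from both views.

move_arm(steps=[[0,0,0,0.2,0,0,0],[0,0,0,0.1,0,0,0],[0,0,0,0,0,0,0],[0,0,0,0,0,0,0],[0,0,0,0,0,0,0]])

```text
time_s: 4.42
tool_pos: [0.5147, -0.1844, 0.1246]
tool_rot: [180.0, -0.2, -3.9]
force: [2.7, -0.6, 4.8]
grip_width: 0.0006
```

```bash
python3 - <<'E'
from h import *
for n,(x,y,w,h,s) in {"scene":(225,300,160,160,3.7),"top":(370,140,120,180,3.3)}.items():
    c=viewer.read_camera(n); cv2.imwrite(f"pics/{n}4.png",cv2.resize(c["img"][y:y+h,x:x+w,::-1],None,fx=s,fy=s,interpolation=cv2.INTER_CUBIC))
o=env.get_obs();print(o["tool_pos"],o["time_s"],o["force"])
E
```

```text
[ 0.51473505 -0.18437876  0.12469241] 4.5167 [1.7958466  0.42365298 5.94919913]
```

View pics/scene4.png

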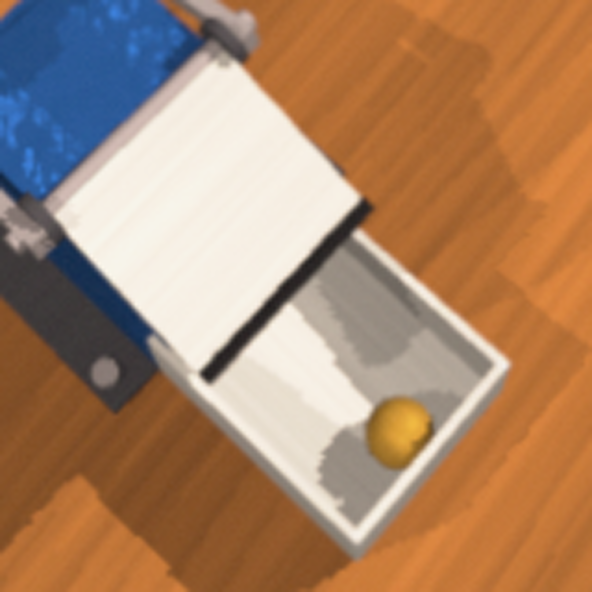

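View pics/top4.png

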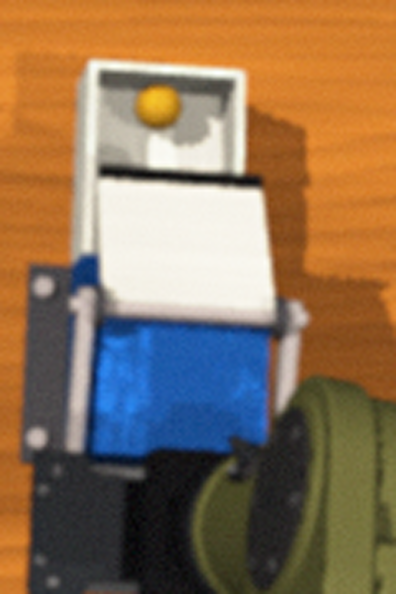

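Scene crop: lid edge from (368,205) to (208,378), ball at (400,433). Top crop: lid edge from (100,170) to (262,180), ball at (159,105).

```bash
python3 - <<'E'
from h import *
C={n:viewer.read_camera(n) for n in("scene","top")}
X=tri(C["scene"],[[324.5,355.4],[281.2,402.2],[333.1,417]],C["top"],[[400.3,191.5],[449.4,194.5],[418.2,171.8]])
a=np.radians(-3.6);R=np.array([[np.cos(a),np.sin(a),0],[-np.sin(a),np.cos(a),0],[0,0,1]])
D=(R@(X-[.637,-.191,0]).T).T; print(D.round(4)); e=D[:2].mean(0)
print("joint~",np.arctan2(e[2]-.125,e[0])+np.radians(57.3), "len",np.hypot(e[0],e[2]-.125))
E
```

```text
[[ 0.0873  0.0465  0.0921]
 [ 0.0874 -0.0485  0.0945]
 [ 0.1491 -0.0015  0.0226]]
joint~ 0.6518386476557008 len 0.09295792113536491
```

The joint is about 0.65 and the ball rests at the front wall (x 149, y -1.5, z 23 mm). I'll ease the lever up at about 27 mm/s (0.2 rad/s).

move_arm(steps=[[0,0,0,-0.1,0,0,0],[0,0,0,-0.2,0,0,0],[0,0,0,-0.22,0,0,0],[0,0,0,-0.22,0,0,0],[0,0,0,-0.22,0,0,0]])

```text
time_s: 5.03
tool_pos: [0.5132, -0.1843, 0.1334]
tool_rot: [180.0, 0.0, -3.9]
force: [1.5, -0.2, 4.4]
grip_width: 0.0002
```

move_arm(steps=[[0,0,0,-0.22,0,0,0],[0,0,0,-0.22,0,0,0],[0,0,0,-0.22,0,0,0],[0,0,0,-0.22,0,0,0],[0,0,0,-0.22,0,0,0]])

```text
time_s: 5.45
tool_pos: [0.5123, -0.1843, 0.1439]
tool_rot: [-180.0, 0.1, -3.9]
force: [-1.1, 1.1, 4.0]
grip_width: 0.0006
```

move_arm(steps=[[0,0,0,-0.22,0,0,0],[0,0,0,-0.22,0,0,0],[0,0,0,-0.22,0,0,0],[0,0,0,-0.22,0,0,0],[0,0,0,-0.22,0,0,0]])

```text
time_s: 5.87
tool_pos: [0.5127, -0.1843, 0.1551]
tool_rot: [-180.0, 0.1, -3.9]
force: [-1.8, 0.8, 3.3]
grip_width: 0.0001
```

move_arm(steps=[[0,0,0,-0.22,0,0,0],[0,0,0,-0.22,0,0,0],[0,0,0,-0.22,0,0,0],[0,0,0,-0.22,0,0,0],[0,0,0,-0.22,0,0,0]])

```text
time_s: 6.28
tool_pos: [0.5137, -0.1844, 0.1665]
tool_rot: [180.0, -0.1, -3.9]
force: [-1.3, 0.3, 2.5]
grip_width: 0.0005
```

move_arm(steps=[[0,0,0,-0.22,0,0,0],[0,0,0,-0.22,0,0,0],[0,0,0,-0.22,0,0,0],[0,0,0,-0.22,0,0,0],[0,0,0,-0.22,0,0,0]])

```text
time_s: 6.7
tool_pos: [0.5138, -0.1844, 0.1776]
tool_rot: [180.0, -0.1, -3.9]
force: [3.1, -0.5, 2.1]
grip_width: 0.0006
```

move_arm(steps=[[0,0,0,-0.22,0,0,0],[0,0,0,-0.22,0,0,0],[0,0,0,-0.22,0,0,0],[0,0,0,-0.22,0,0,0],[0,0,0,-0.22,0,0,0]])

```text
time_s: 7.12
tool_pos: [0.5132, -0.1843, 0.1883]
tool_rot: [180.0, 0.0, -3.9]
force: [1.8, -0.5, 1.6]
grip_width: 0.0003
```

move_arm(steps=[[0,0,0,-0.2,0,0,0],[0,0,0,-0.2,0,0,0],[0,0,0,-0.2,0,0,0],[0,0,0,-0.2,0,0,0],[0,0,0,-0.2,0,0,0]])

```text
time_s: 7.53
tool_pos: [0.5131, -0.1843, 0.1982]
tool_rot: [180.0, 0.0, -3.9]
force: [3.0, 0.5, 1.4]
grip_width: 0.0003
```

move_arm(steps=[[0,0,0,-0.2,0,0,0],[0,0,0,-0.2,0,0,0],[0,0,0,-0.2,0,0,0],[0,0,0,-0.2,0,0,0],[0,0,0,-0.2,0,0,0]])

```text
time_s: 7.95
tool_pos: [0.5124, -0.1843, 0.2078]
tool_rot: [-180.0, 0.1, -3.9]
force: [0.0, -0.3, -0.6]
grip_width: 0.0008
```

Contact ended between 0.198 and 0.208, as expected. I'll move clear and check.

move_arm(steps=[[0,0,0,-0.5,0,0,0],[0,0,0,-2,0,0,0],[0,0,0,-3,0,0,0],[0,0,0,-2,0,0,0],[0,0,0,0,0,0,0]])

```text
time_s: 8.37
tool_pos: [0.5152, -0.1848, 0.2881]
tool_rot: [179.8, -0.4, -3.9]
force: [1.8, -0.5, 0.2]
grip_width: 0.0005
```

move_arm(steps=[[0,-1.5,2,0,0,0,0],[0,-1.5,2.5,0,0,0,0],[0,-1.5,2.5,0,0,0,0],[0,-1,2,0,0,0,0],[0,0,0,0,0,0,0]])

```text
time_s: 8.78
tool_pos: [0.4483, -0.2758, 0.2824]
tool_rot: [179.9, 0.2, -4.4]
force: [0.2, -1.2, -1.1]
grip_width: 0.0004
```

move_arm(steps=[[0,0,0,0,0,0,0],[0,0,0,0,0,0,0],[0,0,0,0,0,0,0]])

```text
time_s: 9.03
tool_pos: [0.4529, -0.2689, 0.2829]
tool_rot: [-180.0, 0.0, -3.8]
force: [0.6, 0.8, 0.2]
grip_width: 0.0005
```

```bash
python3 - <<'E'
from h import *
for n in("scene","top"):
    c=viewer.read_camera(n); cv2.imwrite(f"pics/{n}5.png",c["img"][:,:,::-1])
    if n=="scene": print(yellow(c)[1].tolist())
    a=cv2.imread(f"pics/{n}0.png").astype(int); d=np.abs(a-c["img"][:,:,::-1].astype(int)).max(2)>50
    r=(slice(325,400),slice(240,320)) if n=="scene" else (slice(205,240),slice(390,460))
    print(n,"changed px lid region",d[r].sum())
o=env.get_obs();print(o["tool_pos"],o["time_s"],o["force"])
E
```

```text
[[224, 239], [235, 260], [176, 304], [162, 287]]
scene changed px lid region 0
top changed px lid region 0
[ 0.45293909 -0.26905665  0.28304811] 9.1333 [0.03667807 0.00759239 0.10802259]
```

View pics/scene5.png

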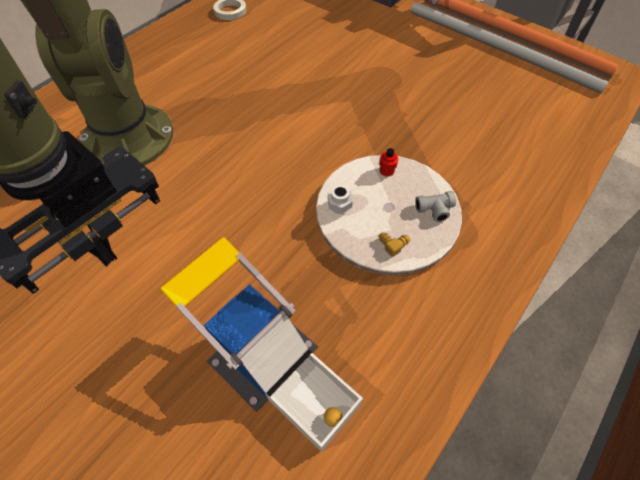

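The picture shows the lever up at (200,272), the lid shut as at the start, the ball in the tray at (333,416), the fittings in place and the arm clear.

```bash
python3 -c "
from cell import job; print(job.sign_off())"
```

```text
the job is handed in; nothing more can be done
None
```

I pressed the lever down with the closed fingertips until the brass ball had rolled into the tray, then eased it back up and moved clear. The job is handed in at about 9 s; sign-off reports no verdict.

- **Opening:** two camera views put the lever joint at about 0.65 rad. The ball lay in the tray at dispenser x 149, y -1.5, z 23 mm.
- **Closing:** I raised the lever at about 26 mm/s over roughly 3 s. The fingers stayed on it until the force fell away between TCP heights of 198 and 208 mm. I judged the closing speed from the finger motion, since the joint's own velocity can't be read.
- **Final check:** the lid area in both views matched the starting pictures with no changed pixels, and the pad's corners agreed to within 1 pixel. The ball was still at the tray's front wall, the fittings looked unmoved, and the force on the tool was close to zero.
- **Disagreement:** the pad centre measured about 5 mm lower than the text says (168 mm against 173 mm), which made no difference to the press.

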